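# Zero the loaded balance and print its reading

### The job

Of the two balances, find the one that carries the larger weight on its pan: with a fingertip gently press its wide bar-shaped key fully down and let it come up, then press its square key fully down and let that come up too, and withdraw. Do not press any other key, on either balance. The weights on and around the balances, the tweezers, the brush and the dish stay where they are, and nothing is picked up.

Things in the scene. Friction and masses are not known exactly. Their poses are not given: they have to be found in the camera images.
- balance_a: white bench balance, fixed, with the larger weight on its pan; 260 mm deep (x), 220 mm wide (y), turned up to 11 deg; origin: centre of its underside. Four white keys in a row along y at x = -100 mm on a grey strip of the 44 mm high front deck; grey rear housing (x above -25 mm) 62 mm high; steel pan of diameter 130 mm at x = +50 mm, top 72 mm high. The two balances look alike and may swap sides
- balance_a_tare_top (a point): centre of the top face of the wide bar-shaped key (18 x 44 mm, long side across the balance) of balance_a, which lies 35 mm to the +y side of the balance's middle line; its axes are the balance's. The top stands 53.5 mm above the table (9.5 mm above the deck) when the key is up
- balance_a_tare (a joint): travel of the wide bar-shaped key (18 x 44 mm, long side across the balance) of balance_a, 35 mm to the +y side of the middle line, straight down: 0 up, 0.006 m fully down; it springs back; about 1.4 N starts it, 4 N holds it fully down
- balance_a_print_top (a point): centre of the top face of the square key (18 x 18 mm) of balance_a, which lies 75 mm to the -y side of the balance's middle line; its axes are the balance's. The top stands 53.5 mm above the table (9.5 mm above the deck) when the key is up
- balance_a_print (a joint): travel of the square key (18 x 18 mm) of balance_a, 75 mm to the -y side of the middle line, straight down: 0 up, 0.006 m fully down; it springs back; about 1.4 N starts it, 4 N holds it fully down
- balance_a_round1 (a joint): travel of the outer round key (diameter 18 mm) of balance_a, 85 mm to the +y side of the middle line, straight down: 0 up, 0.006 m fully down; it springs back; about 1.4 N starts it, 4 N holds it fully down
- balance_a_round2 (a joint): travel of the inner round key (diameter 18 mm) of balance_a, 15 mm to the -y side of the middle line, straight down: 0 up, 0.006 m fully down; it springs back; about 1.4 N starts it, 4 N holds it fully down
- balance_b: white bench balance, fixed, with the smaller weight on its pan; 260 mm deep (x), 220 mm wide (y), turned up to 11 deg; origin: centre of its underside. Four white keys in a row along y at x = -100 mm on a grey strip of the 44 mm high front deck; grey rear housing (x above -25 mm) 62 mm high; steel pan of diameter 130 mm at x = +50 mm, top 72 mm high. The two balances look alike and may swap sides
- balance_b_tare_top (a point): centre of the top face of the wide bar-shaped key (18 x 44 mm, long side across the balance) of balance_b, which lies 35 mm to the +y side of the balance's middle line; its axes are the balance's. The top stands 53.5 mm above the table (9.5 mm above the deck) when the key is up
- balance_b_tare (a joint): travel of the wide bar-shaped key (18 x 44 mm, long side across the balance) of balance_b, 35 mm to the +y side of the middle line, straight down: 0 up, 0.006 m fully down; it springs back; about 1.4 N starts it, 4 N holds it fully down
- balance_b_print_top (a point): centre of the top face of the square key (18 x 18 mm) of balance_b, which lies 75 mm to the -y side of the balance's middle line; its axes are the balance's. The top stands 53.5 mm above the table (9.5 mm above the deck) when the key is up
- balance_b_print (a joint): travel of the square key (18 x 18 mm) of balance_b, 75 mm to the -y side of the middle line, straight down: 0 up, 0.006 m fully down; it springs back; about 1.4 N starts it, 4 N holds it fully down
- balance_b_round1 (a joint): travel of the outer round key (diameter 18 mm) of balance_b, 85 mm to the +y side of the middle line, straight down: 0 up, 0.006 m fully down; it springs back; about 1.4 N starts it, 4 N holds it fully down
- balance_b_round2 (a joint): travel of the inner round key (diameter 18 mm) of balance_b, 15 mm to the -y side of the middle line, straight down: 0 up, 0.006 m fully down; it springs back; about 1.4 N starts it, 4 N holds it fully down
- big_weight: polished steel knob weight, 500 g, diameter 40 mm, 72 mm tall, standing on the pan of balance_a; origin at the centre of its underside, z up
- small_weight: polished steel knob weight, 100 g, diameter 24 mm, 42 mm tall, standing on the pan of balance_b; origin at the centre of its underside, z up
- gap_weight: loose steel knob weight, diameter 19 mm, 34 mm tall, standing on the table in the gap between the balances; origin at the centre of its underside
- back_weight: loose steel knob weight, diameter 31 mm, 55 mm tall, standing on the table behind the gap between the balances; origin at the centre of its underside
- tweezers: loose steel tweezers, 125 mm long along their y, 6 mm high, lying on the table in the gap between the balances; origin at their underside, near the middle
- dust_brush: loose small brush, 150 mm long along its x, lying on the table at the right of the balances; origin at its underside
- dish: loose shallow glass dish, diameter 70 mm, 20 mm tall, on the table at the left of the balances; origin at the centre of its underside
There are look-alikes about, which are no part of the job. Of the things shaped like the dish, the glass one is meant.

How it is judged:
By the outcome, as a careful person would: the job done as asked, in the order asked, and still so for the second after the job is handed in, with the robot touching nothing.
It also fails if it takes over 38 s, if anything falls off the work surface, if the arm or the gripper's body presses on something with over 40 N, if the wrist force passes 120 N, or if a joint passes its speed limit or range.

### The arm

A 6-joint arm with a two-finger parallel gripper is mounted at the origin on the work surface. World frame = base frame: x ahead of the robot, y to its left, z up, the work surface at z = 0. Lengths are in mm, angles in rad, forces in N, time in s.
With the tool pointing down it reaches from about 350 to 975 mm from the base axis. Payload 7.1 kg.
Tool frame: the origin (TCP) lies at the very end of the fingers, on their centre line; the grasp point (between the pads) lies 19 mm behind it; x points along the fingers, y is the direction in which the jaws open and shut, and the axes are right-handed (so a half turn about x gives the same grasp; the last joint's range is limited). The gripper opens to 88 mm and grips with 3 to 60 N. Pads are 20 mm wide; open, the fingers measure 115 mm over their backs; the gripper's body (75 mm by 178 mm) begins 61 mm behind the grasp point.
Start: joints at [1.233, 0.423, 1.63, -0, 1.089, -0.019], TCP at [195.86, 593.501, 222.675] pointing down, gripper open.
Joint ranges: [-3, 3], [-0.9, 2.11], [0.09, 2.58], [-1.31, 4.45], [0.11, 2.69], [-2.54, 2.54]. Speed limits (rad/s): [2.39, 2.39, 3.01, 3.14, 3.14, 3.14].

### API

Orientations are given as a rotation vector (axis times angle).
In Python, from workcell import ctrl gives the robot as it stands. The module is installed in compiled form; this text tells all that it offers.
- The arm moves only by the tool carry_out, never from a script. Its argument "commands" is a list of rows, each a list of 6 numbers: the shift along the tool's x, y, z in m, then the turn, a rotation vector about the tool's x, y, z in degrees. In form: [[tx, ty, tz, rx, ry, rz], ...]. A call has 1 to 8 rows; each row shifts and turns the pose as measured when the row begins, along the tool's axes as they then stand; what a row does not reach is not made up. A row lasts 1/8 s, in which the tool goes at most 62.5 mm and 10.7 degrees, less where a joint would pass 70% of its speed; a pose out of reach is approached as far as the arm can. A call with a gripper value outside its range is refused whole. "grip" is the closure, from 0 (fully open) to 1 (shut), set as the call begins (left out, the last holds). The fingers move at their own pace and stop on an object; the grip force is fixed at half the most. Time passes only in rows, so rows that do not move let the fingers close. It gives the time, the measured TCP pose, the force and the opening at its end, in the units of the state.
- ctrl.get_obs(): the state, without advancing time (a new reading comes with each control period).
- ctrl.get_image(name): name is "scene" or "side" or "wrist"; returns a dict with "pixels" (400x640x3 uint8, blue, green, red), "intrinsics" (3x3 intrinsics, pixels), "rvec" (rotation vector, rad) and "tvec" (3), from world to camera coordinates, as OpenCV has them. Camera axes: x right, y down, z forward; pixel columns grow to the right and rows downward; lengths in mm; the calibration is good to about 2 mm. A picture is of the moment at which its call begins. There is no depth.
- ctrl.close_job(): hands the job in, once; it reports no verdict.
The state is a dict: "t": time; "qpos": joint angles; "qvel": joint speeds; "joint_torque": joint torques, N m; "ee_pos": TCP position; "orientation": TCP orientation; "ft_force": force on the tool from outside, world axes, zero at the start; "moment": the same for the moment, N m; "width": finger opening in mm.
Only numpy, scipy, OpenCV 4.12 (cv2) and the standard library are available. Lean on these libraries where they do the work, as an engineer would, in place of code of your own. Each camera call takes 0.05 s, during which the arm holds its last target. There are 200 camera calls.

## Working session

There is one attempt and no reset: what is moved stays moved. The work goes in short steps, Python scripts to look and compute and a tool call to move; the robot and the scene stay as the last step left them, time stands still between calls to the robot, and variables do not carry over. Pictures are saved under pics/ and viewed, about 8 in all and at most 12, crops included, and the job is handed in when it is done.

Besides the shell and the picture viewer there is one more tool, called after "Request:" as name([rows], argument=value, ...), one row to a line, values as JSON. carry_out: Moves the arm, as the interface text tells. Its arguments: {"type":"object","properties":{"commands":{"type":"array"},"grip":{"type":"number"}},"required":["commands"]}

```bash
mkdir -p pics; cat > h.py <<'E'
import numpy as np, cv2
from workcell import ctrl
def shot(name,fn):
    d=ctrl.get_image(name); cv2.imwrite('pics/'+fn+'.png',d['pixels']); np.savez('pics/'+fn+'.npz',**d); return d
def ray(fn,uv,z):
    d=np.load('pics/'+fn+'.npz'); R=cv2.Rodrigues(d['rvec'])[0]; t=d['tvec'].reshape(3)
    c=-R.T@t; v=R.T@np.linalg.solve(d['intrinsics'],np.array([uv[0],uv[1],1.]))
    return c+v*(z-c[2])/v[2]
def proj(fn,P):
    d=np.load('pics/'+fn+'.npz')
    return cv2.projectPoints(np.array(P,float).reshape(-1,1,3),d['rvec'],d['tvec'],d['intrinsics'],None)[0].reshape(-1,2)
E
python3 - <<'E'
from h import *
for n in ['scene','side']:
    d=shot(n,n+'0'); R=cv2.Rodrigues(d['rvec'])[0]; print(n,(-R.T@d['tvec'].reshape(3)).round(),R[2].round(2))
o=ctrl.get_obs(); print(o['t'],o['ee_pos'],o['orientation'],o['width'],o['ft_force'])
E
```

```text
scene [1346. -414.  881.] [-0.67  0.37 -0.65]
side [343. 993. 746.] [ 0.16 -0.81 -0.57]
0.1 [195.7211958  593.04285409 221.98694162] [ 0.24913309  1.5564897  -0.25125143] 87.83840422935361 [-0.74362844 -0.20726771  0.11635592]
```

View pics/scene0.png

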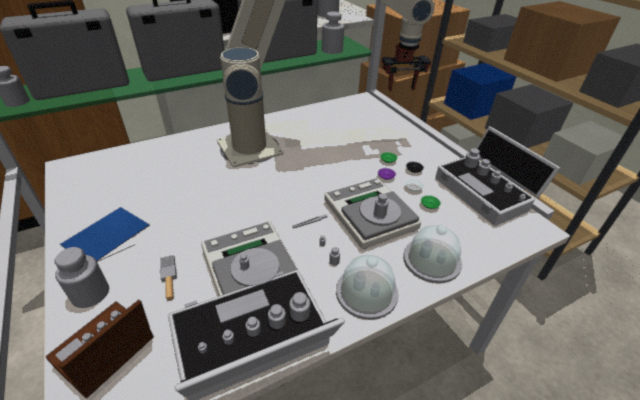

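View pics/side0.png

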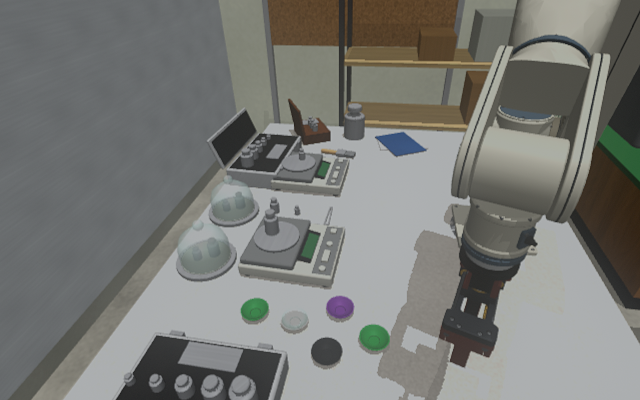

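The larger weight stands on the +y balance (scene about (381,205), side about (270,225)). The other balance's weight, at scene (244,262), is nearer the camera yet looks smaller. Next I zoom in on that balance's keys.

```bash
python3 - <<'E'
from h import *
a=cv2.imread('pics/scene0.png')[170:250,320:430]; b=cv2.imread('pics/side0.png')[205:290,235:350]
a=cv2.resize(a,None,fx=7,fy=7,interpolation=cv2.INTER_CUBIC)[:300,:]
b=cv2.resize(b,None,fx=6,fy=6,interpolation=cv2.INTER_CUBIC)[:,390:]
c=np.zeros((560,800,3),np.uint8); c[:300,:500]=a[:,:500]; c[:510,500:800]=b[:,:300]
cv2.imwrite('pics/crop.png',c)
E
```

```text
(no output)
```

View pics/crop.png

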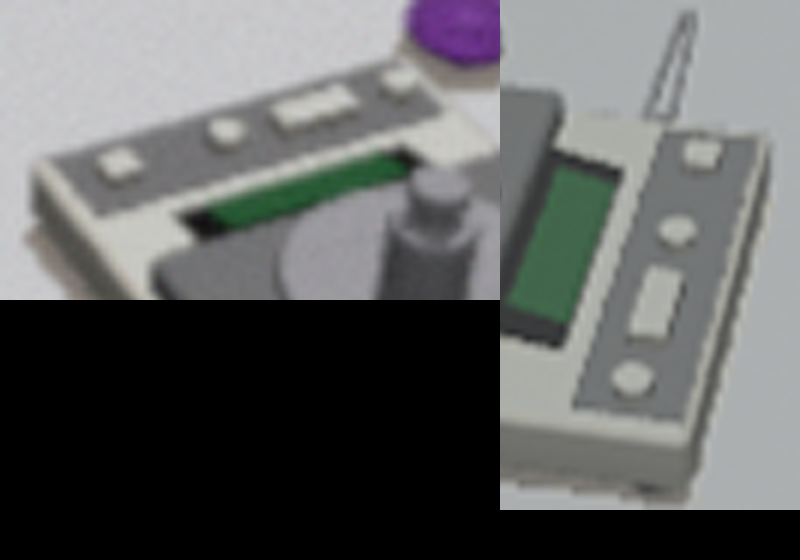

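The crop shows the four keys in both views, square, round, bar, round. In crop pixels, scene has square (120,160) and bar (315,104), and side has square (702,152) and bar (655,300).

```bash
python3 - <<'E'
from h import *
S=[(120,158),(226,128),(315,102),(403,78)]; D=[(702,149),(677,226),(656,297),(632,374)]
ly=[-75,-15,35,85]
for nm,f,L in (('scene0',lambda p:(320+p[0]/7,170+p[1]/7),S),('side0',lambda p:(300+(p[0]-500)/6,205+p[1]/6),D)):
    P=np.array([ray(nm,f(p),53.5)[:2] for p in L]); print(nm,P.round(1).tolist())
    A=np.polyfit(ly,P,1); print(' dir',A[0].round(3),np.hypot(*A[0]),'yaw',np.degrees(np.arctan2(-A[0][0],A[0][1])), 'sq',A[0]*-75+A[1],'bar',A[0]*35+A[1])
from scipy.spatial.transform import Rotation as Ro
o=ctrl.get_obs();print(Ro.from_rotvec(o['orientation']).as_matrix().round(3))
E
```

```text
scene0 [[479.2, 142.3], [482.1, 201.0], [484.0, 252.1], [487.1, 303.1]]
 dir [0.048 1.006] 1.0071043911346842 yaw -2.726396508761386 sq [479.13462776 141.64623437] bar [484.40413071 252.30232015]
side0 [[477.1, 141.5], [480.1, 200.6], [481.6, 250.6], [483.7, 300.7]]
 dir [0.04  0.995] 0.9957621269116743 yaw -2.3195350976828846 sq [477.31007327 141.26064371] bar [481.74317778 250.70473157]
[[-0.     0.313  0.95 ]
 [-0.001  0.95  -0.313]
 [-1.    -0.001  0.   ]]
```

Request:
carry_out([
  [0,0,0,-8,0,0],
  [0,0,0,-8,0,0],
  [0,-0.04,0.035,0,0,0],
  [0,-0.04,0.035,0,0,0],
  [0,-0.04,0.035,0,0,0],
  [0,-0.04,0.035,0,0,0],
  [0,-0.04,0.035,0,0,0],
  [0,-0.04,0.035,0,0,0],
], grip=1)

```text
t: 1.1
ee_pos: [401.2, 341.4, 219.5]
orientation: [0.014, 1.573, -0.022]
ft_force: [0.1, 0.6, -0.4]
width: 11.4
```

```bash
cat > go.py <<'E'
import sys
from h import *
from scipy.spatial.transform import Rotation as Ro
o=ctrl.get_obs();R=Ro.from_rotvec(o['orientation']).as_matrix();T=np.array(eval(sys.argv[1]),float)
print(o['t'],o['ee_pos'].round(1),o['width'],np.round(o['ft_force'],1),'tool shift mm',(R.T@(T-o['ee_pos'])).round(1));print(R.round(3))
E
python3 go.py 483,251.5,100
```

```text
1.1 [401.2 341.4 219.5] 11.373616138326287 [ 0.1  0.6 -0.4] tool shift mm [119.8 -87.5  84.1]
[[-0.002  0.023  1.   ]
 [-0.005  1.    -0.023]
 [-1.    -0.005 -0.002]]
```

Request:
carry_out([
  [0,-0.044,0.042,-0.5,0,0],
  [0,-0.044,0.042,0,0,0],
  [0.04,0,0,0,0,0],
  [0.04,0,0,0,0,0],
  [0.04,0,0,0,0,0],
  [0,0,0,0,0,0],
])

```text
t: 1.85
ee_pos: [489.0, 243.9, 96.8]
orientation: [0.014, 1.571, -0.02]
ft_force: [-0.2, -0.1, 0.3]
width: 0.3
```

```bash
python3 go.py 483,251.5,80; python3 - <<'E'
from h import *
shot('side','side1'); shot('wrist','wrist1'); o=ctrl.get_obs()
b=cv2.imread('pics/side1.png')[170:290,230:390]; w=cv2.imread('pics/wrist1.png')
b=cv2.resize(b,None,fx=3,fy=3,interpolation=cv2.INTER_CUBIC)
c=np.zeros((580,800,3),np.uint8); c[:360,:480]=b; c[360:560,480:800]=cv2.resize(w,(320,200)); cv2.imwrite('pics/c1.png',c)
E
```

```text
1.85 [489.  243.9  96.8] 0.3181330001441867 [-0.2 -0.1  0.3] tool shift mm [16.8  7.6 -6.1]
[[-0.001  0.021  1.   ]
 [-0.004  1.    -0.021]
 [-1.    -0.004 -0.001]]
```

View pics/c1.png

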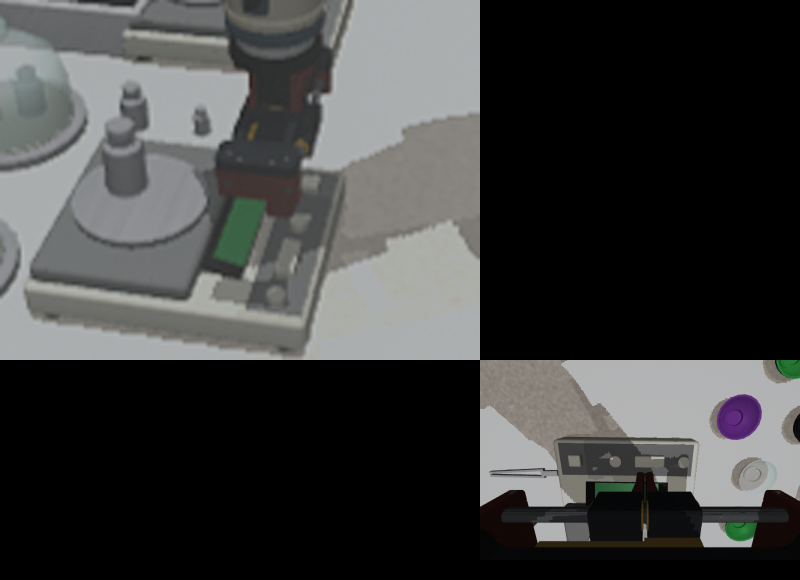

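The hand hovers above the bar key: crop (288,255) in the side view, with the key still visible in the wrist view. I correct by about 8 mm and lower.

Request:
carry_out([
  [0,0.0076,-0.006,0,0,0],
  [0.015,0,0,0,0,0],
  [0.015,0,0,0,0,0],
  [0,0,0,0,0,0],
])

```text
t: 2.45
ee_pos: [487.3, 255.3, 72.0]
orientation: [0.017, 1.56, -0.014]
ft_force: [-0.2, 1.2, 0.1]
width: 0.8
```

```bash
python3 go.py 483,251.5,46.5; python3 - <<'E'
from h import *
shot('scene','scene2'); shot('wrist','wrist2')
b=cv2.imread('pics/scene2.png')[120:240,300:430]; w=cv2.imread('pics/wrist2.png')[120:320,120:460]
c=np.zeros((600,800,3),np.uint8); c[:360,:390]=cv2.resize(b,(390,360),interpolation=cv2.INTER_CUBIC); 
c[200:600,390:800]=cv2.resize(w,None,fx=2,fy=2)[:,100:510]; c[:360,:390]=cv2.resize(b,(390,360)); cv2.imwrite('pics/c2.png',c)
E
```

```text
2.45 [487.3 255.3  72. ] 0.7988197753703449 [-0.2  1.2  0.1] tool shift mm [25.4 -3.9 -4.5]
[[ 0.011  0.02   1.   ]
 [ 0.002  1.    -0.02 ]
 [-1.     0.002  0.011]]
```

View pics/c2.png

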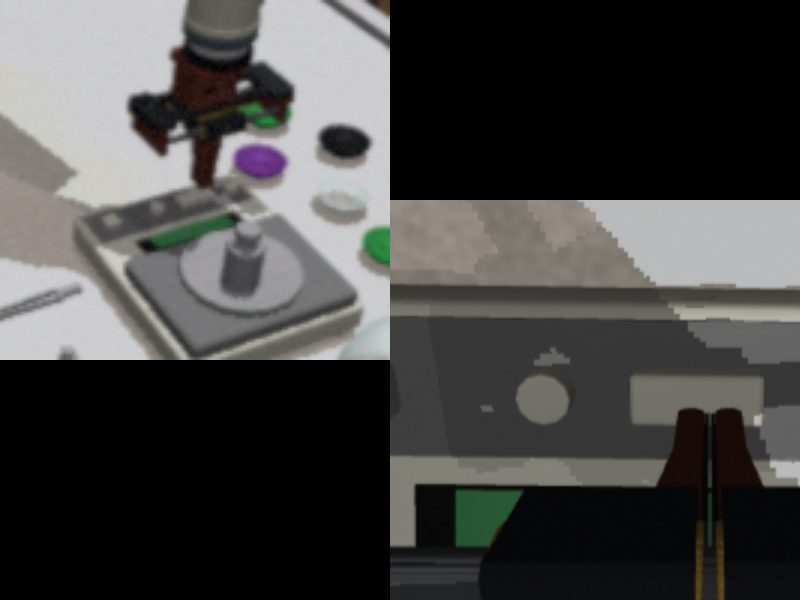

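The scene view shows the tip over the bar key. In the wrist crop the key centre is at (697,399), and the tip is at about (710,409), slightly to +y. I ray-check the key and correct.

```bash
python3 - <<'E'
from h import *
f=lambda x,y:(120+(x-290)/2,120+(y-200)/2)
print(ray('wrist2',f(697,399),53.5),ray('wrist2',f(543,399),53.5))
E
```

```text
[481.27974745 252.08351619  53.5       ] [480.28463522 202.28462021  53.5       ]
```

Request:
carry_out([
  [0.006,-0.004,-0.0045,0,0,0],
  [0,0,0,0,0,0],
])

```text
t: 2.8
ee_pos: [483.3, 251.2, 66.6]
orientation: [0.018, 1.558, -0.014]
ft_force: [0.1, -0.0, 0.3]
width: 0.3
```

```bash
python3 go.py 483,251.5,46.5; python3 go.py 483,251.5,46.5
```

```text
2.8 [483.3 251.2  66.6] 0.27587385125969843 [ 0.1 -0.   0.3] tool shift mm [20.1  0.3 -0.5]
[[ 0.012  0.02   1.   ]
 [ 0.002  1.    -0.02 ]
 [-1.     0.003  0.012]]
2.8 [483.3 251.2  66.6] 0.27587385125969843 [ 0.1 -0.   0.3] tool shift mm [20.1  0.3 -0.5]
[[ 0.012  0.02   1.   ]
 [ 0.002  1.    -0.02 ]
 [-1.     0.003  0.012]]
```

Request:
carry_out([
  [0.01,0,-0.001,0,0,0],
  [0.003,0,0,0,0,0],
  [0.003,0,0,0,0,0],
  [0.002,0,0,0,0,0],
  [0,0,0,0,0,0],
])

```text
t: 3.42
ee_pos: [482.6, 251.2, 48.0]
orientation: [0.018, 1.558, -0.014]
ft_force: [-1.4, -1.2, 3.9]
width: 0.6
```

Request:
carry_out([
  [0.0015,0,0,0,0,0],
  [0.0015,0,0,0,0,0],
])

```text
t: 3.68
ee_pos: [482.7, 251.2, 47.4]
orientation: [0.018, 1.558, -0.014]
ft_force: [-6.0, -2.8, 24.6]
width: 0.4
```

The bar key is at its stop (z 47.4, 24.6 N). I release it, then move over the square key.

Request:
carry_out([
  [-0.004,0,0,0,0,0],
  [-0.01,0,0,0,0,0],
  [-0.02,0,0,0,0,0],
  [0,-0.037,-0.001,0,0,0],
  [0,-0.037,-0.001,0,0,0],
  [0,-0.036,-0.001,0,0,0],
  [0,0,0,0,0,0],
  [0,0,0,0,0,0],
])

```text
t: 4.68
ee_pos: [479.5, 140.2, 84.8]
orientation: [0.019, 1.552, -0.011]
ft_force: [0.1, 0.0, 0.0]
width: 0.6
```

```bash
python3 go.py 477.5,141.7,65; python3 - <<'E'
from h import *
shot('scene','scene3'); shot('wrist','wrist3')
b=cv2.imread('pics/scene3.png')[120:240,300:430]; w=cv2.imread('pics/wrist3.png')[120:320,200:500]
c=np.zeros((600,800,3),np.uint8); c[200:600,200:800]=cv2.resize(w,None,fx=2,fy=2); c[:240,:260]=cv2.resize(b,(260,240)); cv2.imwrite('pics/c3.png',c)
E
```

```text
4.675 [479.5 140.2  84.8] 0.5908970038647 [0.1 0.  0. ] tool shift mm [19.7  1.3 -2.4]
[[ 0.019  0.019  1.   ]
 [ 0.005  1.    -0.019]
 [-1.     0.005  0.018]]
```

View pics/c3.png

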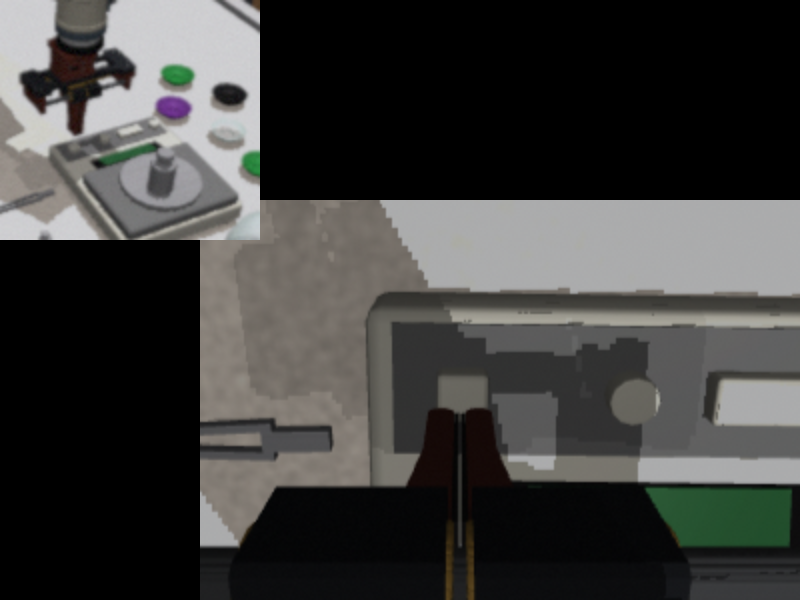

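The square key is at (463,399) in the wrist crop and the tip is centred on it at (460,412); the bar key is up again. I lower and press.

Request:
carry_out([
  [0.012,0.001,-0.0025,0,0,0],
  [0.012,0,0,0,0,0],
  [0.003,0,0,0,0,0],
  [0.002,0,0,0,0,0],
  [0,0,0,0,0,0],
])

```text
t: 5.4
ee_pos: [477.0, 143.7, 52.8]
orientation: [0.015, 1.554, -0.008]
ft_force: [-0.1, -0.0, 1.3]
width: 0.3
```

Request:
carry_out([
  [0.002,0,0,0,0,0],
  [0.0015,0,0,0,0,0],
  [0.0015,0,0,0,0,0],
  [0,0,0,0,0,0],
])

```text
t: 5.9
ee_pos: [477.0, 143.7, 48.3]
orientation: [0.016, 1.553, -0.008]
ft_force: [-0.5, -0.3, 3.6]
width: 0.4
```

Request:
carry_out([
  [0.0012,0,0,0,0,0],
  [0.0012,0,0,0,0,0],
])

```text
t: 6.15
ee_pos: [477.1, 143.7, 47.3]
orientation: [0.016, 1.553, -0.008]
ft_force: [-6.4, -1.6, 27.0]
width: 1.0
```

The square key is at its stop (z 47.3, 27 N). I release it and withdraw.

Request:
carry_out([
  [-0.004,0,0,0,0,0],
  [-0.01,0,0,0,0,0],
  [-0.03,0,0,0,0,0],
  [-0.04,0,0,0,0,0],
  [-0.04,0,0,0,0,0],
  [-0.03,0,-0.02,0,0,0],
  [0,0,0,0,0,0],
  [0,0,0,0,0,0],
])

```text
t: 7.15
ee_pos: [455.0, 143.3, 206.7]
orientation: [0.016, 1.551, -0.008]
ft_force: [-0.3, -0.6, -0.4]
width: 0.8
```

```bash
python3 go.py 477,143,50; python3 - <<'E'
from h import *
shot('side','side4'); shot('scene','scene4')
b=cv2.imread('pics/side4.png'); w=cv2.imread('pics/scene4.png')[100:350]
cv2.imwrite('pics/c4.png',np.vstack([b[120:350],w]))
E
```

```text
7.15 [455.  143.3 206.7] 0.7642813348444447 [-0.3 -0.6 -0.4] tool shift mm [157.1  -0.9  18.8]
[[ 0.02   0.016  1.   ]
 [ 0.005  1.    -0.016]
 [-1.     0.006  0.02 ]]
```

View pics/c4.png

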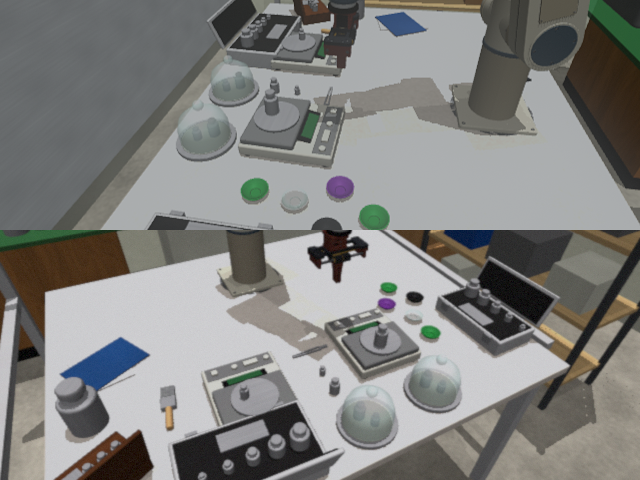

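The arm is clear above, and weights, tweezers, brush and dish look unmoved (e.g. big weight at scene crop (381,335), dish (413,318)).

```bash
python3 -c "
from workcell import ctrl
print(ctrl.close_job())"
```

```text
the job is handed in; nothing more can be done
None
```

I pressed both keys on the balance with the larger weight, bar key first and then square key, and handed the job in at about 7 s on the robot's clock. That balance is the one on the robot's left (+y).

- **Bar key:** the closed fingertips took it to its stop at about z = 47.4 mm, where the force reading rose to 24.6 N. It was up again in the next picture.
- **Square key:** it reached its stop at about z = 47.3 mm, with a reading of 27 N. I did not look at it closely after release, but the arm lifted clear and the force went back to about 0.
- **Gentleness:** both end forces were well above the 4 N that holds a key down, because I drove slightly past the stop. They stayed well under the 120 N wrist limit.
- **Final check:** the last pictures show the arm clear, and the weights, tweezers, brush and dish where they started. No other key was touched.
- **Agreement:** the three cameras placed the bar key within about 3 mm of each other. The square key was measured by two cameras, which agreed within about 2 mm. No check failed.

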